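Snap the weighing tray onto the kitchen scale

ROBOT

A 6-joint arm with a two-finger parallel gripper is mounted at the origin on a cart in front of the work surface, level with it; the furniture and walls round the work are solid. World frame = base frame: x ahead of the robot, y to its left, z up, the work surface at z = 0. Lengths are in m, angles in degrees, forces in N, time in s.
With the tool pointing down it reaches from about 0.35 to 0.875 m from the base axis. Payload 4.2 kg.
Tool frame: the origin (TCP) lies midway between the tips of the shut fingers; the grasp point (between the pads) lies 19 mm behind it; z points along the fingers, y is the line along which they close (so a half turn about z gives the same grasp; the last joint's range is limited). The gripper opens to 87 mm and grips with 3 to 60 N. Pads are 19 mm wide; open, the fingers measure 117 mm over their backs; the gripper's body (75 mm by 190 mm) begins 51 mm behind the grasp point.
Start: joints at [60.138, 22.042, 0.453, 0, -68.411, -14.817], TCP at [0.439, 0.444, 0.223] pointing down, gripper open.
Joint ranges: [-179.83, 179.83], [-69.29, 118.12], [-61.27, 80.66], [-181.25, 117.63], [-171.15, -9.14], [-177.46, 177.46]. Speed limits (degrees/s): [159.86, 159.86, 180, 180, 180, 180].

INTERFACE

Orientations are given as a 3x3 rotation matrix whose columns are the frame's x, y, z axes.
In Python, from station import r, cams gives the robot as it stands.
- The arm moves only by the tool play_rows, never from a script. Its argument "commands" is text: rows parted by semicolons, each of 6 numbers parted by spaces: the shift along the world's x, y, z normalised to -1 to 1, where 1 is 30 mm, then the turn, a rotation vector about the world's x, y, z normalised to -1 to 1, where 1 is 0.15 rad. A call has 1 to 20 rows; each row shifts and turns the commanded pose from where the row before left it; what a row does not reach is not made up. A row lasts 1/10 s, in which the tool goes at most 50 mm and 8.59 degrees, less where a joint would pass 70% of its speed; a pose out of reach is approached as far as the arm can. A call with a number of a shift or a turn outside -1 to 1 is refused whole. A call with a gripper value outside its range is refused whole. "grip" is the finger opening in mm, from 0 to 87, set as the call begins (left out, the last holds). The fingers move at their own pace and stop on an object; the grip force is fixed at half the most. Time passes only in rows, so rows that do not move let the fingers close. It gives the time, the measured TCP pose, the force, the opening and the grip force at its end, in the units of the state.
- r.sense(): the state, without advancing time (a new reading comes with each control period).
- cams.capture(name): name is "side" or "top" or "wrist"; returns (picture, depth): 420x560x3 uint8, blue, green, red; 420x560 float32, m along the optical axis (not along the pixel's ray), 0 where there is no reading.
- cams.camera_info(name): a dict with "mtx" (3x3 intrinsics, pixels), "R" (3x3) and "t" (3): a world point X has camera coordinates R X + t. Camera axes: x right, y down, z forward; pixel columns grow to the right and rows downward; lengths in m; the calibration is good to about 2 mm. The wrist camera is an equidistant fisheye: a pixel r from the principal point sees the ray r / f radians off the axis. A picture is of the moment at which its call begins: read the wrist's pose just before it. camera_info takes no time and is no camera call; for the wrist camera it gives the pose at the moment of the call.
- r.finish_job(): hands the job in; it is judged then, once.
The state is a dict: "time_s": time; "joints": joint angles; "joint_velocities": joint speeds; "effort": joint torques, N m; "tcp_pos": TCP position; "ee_rot": TCP orientation; "wrist_force": force on the tool from outside, world axes, zero at the start; "moment": the same for the moment, N m; "gripper_width": opening from 0.0 (shut) to 1.0 (fully open); "gripper_force": force on a finger pad.
Only numpy, scipy, OpenCV 4.12 (cv2) and the standard library are available. Lean on these libraries where they do the work, as an engineer would, in place of code of your own. Each camera call takes 0.05 s, during which the arm holds its last target. There are 200 camera calls.

TASK

Pick up the scale's round steel weighing tray by its black bar handle and mount it on the kitchen scale with its red spout tab towards the display, so that it snaps under all three spring catches and sits fully home on the three balls. Feel it in gently: never force it hard against the scale, and do not disturb the things standing around.

Things in the scene. Friction and masses are not known exactly. Their poses are not given: they have to be found in the camera images.
- tray_grip (a point): Centre of the tray's black bar handle, 70 (x) x 16 (y) x 14 (z) mm, on two posts; grip across the 16 mm. Tray loose, 200-325 g; its axes: z up, -x to the red tab. Below this point: steel disc top 35 mm (94 dia), lug middles 37.5, lowest edge 49. Three 10 mm round lugs reach 57 mm from the axis at 0, +120, -120 deg from +x; V-grooves under the disc at 180, +60, -60.
- scale: Kitchen scale, fixed, near a wall cabinet 0.5 m up: white foot 152 x 152 mm. Origin: middle of its underside; z up; -x to the black display. On the same axis a head with three 12 mm balls at 180, +60, -60 deg and three catches (orange noses, black posts up to 79 mm out, 69 mm high) at 0, +120, -120. Home: axes in line, tray x along scale x, handle centre 87.5 mm above origin, +-6 mm.
- green_jar: Bystander: spice jar with green lid, 46 mm wide, 106 mm tall, origin at the middle of its underside. Leave alone.
- salt: Bystander: white shaker with grey top, 44 mm wide, 90 mm tall, origin at the middle of its underside. Leave alone.
- red_pot: Bystander: small pot with red lid, 58 mm wide, 50 mm tall, origin at the middle of its underside. Leave alone.
- drink_can: Bystander: orange drink can, 53 mm wide, 134 mm tall, origin at the middle of its underside. Leave alone.
- flat_tin: Bystander: flat tin, 86 mm wide, 40 mm tall, origin at the middle of its underside. Leave alone.
- scale_top (a point): Point on the scale's axis on top of the foot (18 mm above the origin). The head stands above it on a levelling screw whose setting (+-6 mm) is not measured: feel for the height. Going down, lugs meet the noses about 11 mm above home; passing them takes about 10 N over 6 mm, then springs pull the tray down onto the balls, a rigid stop. A 5-10 N push there settles it; over 25 N harms the balls.

How it is judged:
By the outcome, as a careful person would: the job done as asked, in the order asked, and still so for the second after the job is handed in, with the robot touching nothing.
It also fails if it takes over 48 s, if anything falls off the work surface, if the arm or the gripper's body presses on something with over 40 N, if the wrist force passes 120 N, or if a joint passes its speed limit or range.

## Working session

There is one attempt and no reset: what is moved stays moved. The work goes in short steps, Python scripts to look and compute and a tool call to move; the robot and the scene stay as the last step left them, time stands still between calls to the robot, and variables do not carry over. Pictures are saved under pics/ and viewed, at most 10 in all, crops included, and the job is handed in when it is done.

Besides the shell and the picture viewer there is one more tool, called after ">>>" as name(argument=value, ...), one argument or row to a line, values as JSON. play_rows: Moves the arm, as the interface text tells. Scaled input: -1 to 1 covers 30 mm each way for a shift and 0.15 rad each way for a turn. Its arguments: {"type":"object","properties":{"commands":{"type":"string"},"grip":{"type":"number"}},"required":["commands"]}

```bash
ls; mkdir -p pics; python3 - <<'E'
from station import r,cams
import cv2,numpy as np,json
for n in ("side","top","wrist"):
    i=cams.camera_info(n); p,d=cams.capture(n)
    cv2.imwrite(f"pics/{n}0.png",p); np.savez(f"pics/{n}0.npz",p=p,d=d,K=i["mtx"],R=i["R"],t=i["t"])
    print(n,np.round(i["mtx"],1).tolist(),np.round(-i["R"].T@i["t"],3))
print(r.sense())
E
```

```text
pics
side [[544.9, 0.0, 283.8], [0.0, 544.9, 207.7], [0.0, 0.0, 1.0]] [-0.653  0.187  1.501]
top [[405.0, 0.0, 283.8], [0.0, 405.0, 206.5], [0.0, 0.0, 1.0]] [0.335 0.021 1.092]
wrist [[325.2, 0.0, 279.3], [0.0, 325.2, 213.5], [0.0, 0.0, 1.0]] [0.486 0.397 0.384]
{'time_s': 0.15, 'joints': array([ 6.01376632e+01,  2.20801128e+01,  4.00078369e-01, -1.90471286e-02,
       -6.84120071e+01, -1.48169328e+01]), 'joint_velocities': array([-0.03530864, -0.02187086,  0.22006642,  0.068307  , -0.1276626 ,
        0.10508508]), 'effort': array([-5.41038316e-04, -3.91053057e+01,  1.87586385e+01,  4.22227934e+00,
        1.23890178e-02, -1.38645996e-04]), 'tcp_pos': array([0.43914199, 0.4441081 , 0.2217362 ]), 'ee_rot': array([[ 7.10967802e-01, -7.03223751e-01, -1.06793248e-03],
       [-7.03224553e-01, -7.10966731e-01, -1.23920249e-03],
       [ 1.12172160e-04,  1.63202941e-03, -9.99998662e-01]]), 'wrist_force': array([-0.1967706 ,  0.36274392, -0.88692099]), 'moment': array([0.00351793, 0.00371177, 0.01329737]), 'gripper_force': 0.0, 'gripper_width': 1.0044566943595907}
```

View pics/top0.png

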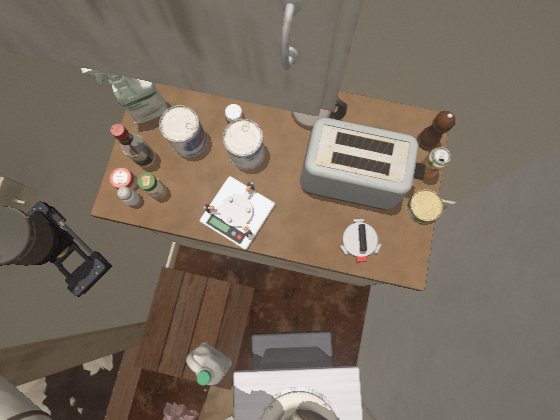

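View pics/side0.png

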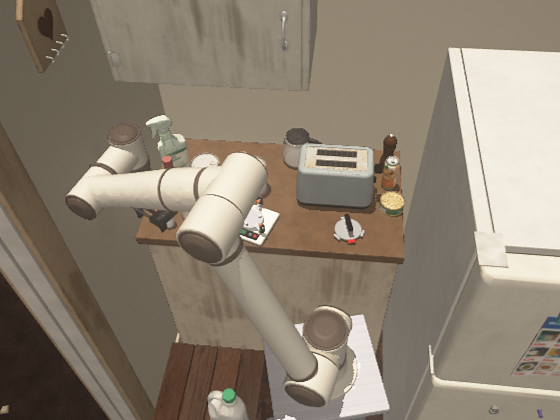

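The top view shows the tray at about (361,240) with its red tab at (362,260), and the scale at about (237,212) with its display at (224,230). Next I'll measure both.

```bash
cat > h.py <<'E'
import numpy as np,cv2
def load(n):
    z=np.load(f"pics/{n}.npz"); return z["p"],z["d"],z["K"],z["R"],z["t"]
def world(d,K,R,t):
    v,u=np.mgrid[:d.shape[0],:d.shape[1]]
    c=np.stack([(u-K[0,2])/K[0,0]*d,(v-K[1,2])/K[1,1]*d,d],-1)
    return (c-t)@R
E
python3 - <<'E'
from h import *
p,d,K,R,t=load("top0"); W=world(d,K,R,t); print(np.round(R,3))
hsv=cv2.cvtColor(p,cv2.COLOR_BGR2HSV)
def roi(a,b,c,e): m=np.zeros(d.shape,bool); m[c:e,a:b]=1; return m
T=roi(338,385,215,268)&(d>0)
def rep(n,m):
    q=W[m]; print(n,len(q),np.round(np.median(q,0),4),np.round(q.min(0),3),np.round(q.max(0),3)); return q
blk=T&(hsv[...,2]<60)&(W[...,2]>.03); q=rep("handle",blk)
c=np.linalg.svd(q[:,:2]-q[:,:2].mean(0))[2][0]; print("axis",np.degrees(np.arctan2(*c[::-1])),q.mean(0))
red=T&(hsv[...,1]>150)&((hsv[...,0]<8)|(hsv[...,0]>172)); q=rep("red",red&(p[...,2]>120))
disc=T&(hsv[...,1]<50)&(hsv[...,2]>110); q=rep("disc",disc)
S=roi(195,280,172,252)&(d>0)
w=S&(hsv[...,1]<40)&(hsv[...,2]>120)&(W[...,2]>.008)&(W[...,2]<.028); q=rep("foot",w)
rect=cv2.minAreaRect((q[:,:2]*1000).astype(np.float32)); print(rect)
o=S&(hsv[...,1]>120)&(hsv[...,0]>3)&(hsv[...,0]<20)&(hsv[...,2]>150)&(W[...,2]>.03)
n,l,st,ce=cv2.connectedComponentsWithStats(o.astype(np.uint8))
for i in range(1,n): rep("or",l==i)
h=S&(W[...,2]>.03)&(W[...,2]<.1); rep("high",h)
out=np.hstack([cv2.resize(p[170:255,192:282],None,fx=4.4,fy=4.4,interpolation=2),cv2.resize(p[200:285,320:410],None,fx=4.4,fy=4.4,interpolation=2)])
cv2.imwrite("pics/crop1.png",out)
# objects at height map around
for nm,b in dict(green=(140,160,172,200),tanks=(220,266,118,170),toaster=(300,418,115,208)).items():
    rep(nm,roi(*b)&(W[...,2]>.03))
E
```

```text
[[-0.04  -0.999 -0.002]
 [-0.976  0.039 -0.214]
 [ 0.214 -0.006 -0.977]]
handle 7 [ 0.4406 -0.1818  0.0555] [ 0.44  -0.189  0.053] [ 0.497 -0.178  0.058]
axis -173.6945859639267 [ 0.45636752 -0.18256841  0.05524749]
red 47 [ 0.4209 -0.1871  0.0142] [ 0.415 -0.202 -0.004] [ 0.43  -0.174  0.021]
disc 908 [ 0.4705 -0.1797  0.0151] [ 0.429 -0.241 -0.001] [ 0.53  -0.131  0.054]
foot 1586 [0.5703 0.1261 0.0187] [0.46  0.04  0.009] [0.664 0.244 0.025]
((562.0343627929688, 141.4598388671875), (151.53262329101562, 151.6975555419922), 56.22751998901367)
or 10 [0.6115 0.106  0.0639] [0.609 0.103 0.06 ] [0.618 0.109 0.068]
or 12 [0.5656 0.2016 0.0642] [0.561 0.198 0.062] [0.569 0.206 0.068]
or 9 [0.5072 0.1132 0.0645] [0.503 0.111 0.061] [0.511 0.116 0.069]
high 1120 [0.5632 0.1387 0.0377] [0.489 0.093 0.031] [0.631 0.222 0.071]
green 385 [0.6251 0.3544 0.1045] [0.335 0.021 0.03 ] [0.656 0.376 1.092]
tanks 1595 [0.725  0.1123 0.1154] [0.335 0.021 0.03 ] [0.815 0.165 1.092]
toaster 8613 [ 0.6391 -0.1691  0.1771] [ 0.335 -0.346  0.03 ] [0.825 0.021 1.092]
```

View pics/crop1.png

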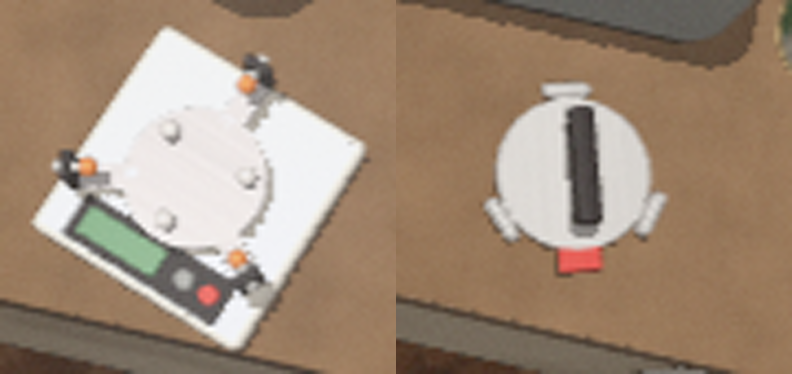

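```bash
python3 - <<'E'
from h import *
p,d,K,R,t=load("top0"); W=world(d,K,R,t)
hsv=cv2.cvtColor(p,cv2.COLOR_BGR2HSV)
m=np.zeros(d.shape,bool); m[222:254,352:372]=1
b=m&(hsv[...,2]<95)
# project handle pixels to z=0.056 plane
def plane(uv,z):
    uv=np.atleast_2d(uv).astype(float)
    c=np.c_[(uv[:,0]-K[0,2])/K[0,0],(uv[:,1]-K[1,2])/K[1,1],np.ones(len(uv))]@R
    o=-R.T@t; s=(z-o[2])/c[:,2]; return o+s[:,None]*c
v,u=np.nonzero(b); q=plane(np.c_[u,v],.056)[:,:2]
r=cv2.minAreaRect((q*1000).astype(np.float32)); print(b.sum(),r,q.mean(0)); c=np.linalg.svd(q-q.mean(0))[2][0]; print(np.degrees(np.arctan2(*c[::-1])))
red=(hsv[...,1]>150)&((hsv[...,0]<8)|(hsv[...,0]>172))&(p[...,2]>120)
red[:250]=0; red[:,:345]=0; red[:,380:]=0; red[275:]=0
v,u=np.nonzero(red); print("red",plane(np.c_[u,v],.012).mean(0))
T=(W[...,2]>.05)&(W[...,2]<.25); T[:, :300]=0; T[215:]=0; T[:110]=0
q=W[T]
for lo in np.arange(-.34,0,.04):
    s=q[(q[:,1]>lo)&(q[:,1]<lo+.04)]; print(round(lo,2),s[:,0].min().round(3),s[:,2].max().round(3)) if len(s) else 0
E
```

```text
160 ((473.9980773925781, -185.1096954345703), (15.976534843444824, 67.58755493164062), 88.78520965576172) [ 0.47256382 -0.18470868]
178.7075161632956
red [ 0.42116934 -0.18662899  0.012     ]
-0.34 0.598 0.183
-0.3 0.551 0.185
-0.26 0.551 0.186
-0.22 0.561 0.185
-0.18 0.572 0.186
-0.14 0.582 0.185
-0.1 0.594 0.185
-0.06 0.604 0.185
```

>>> play_rows(
  commands="0.04 -0.8 -0.05 0 0 -0.6;0.04 -0.8 -0.05 0 0 -0.6;0.04 -0.8 -0.05 0 0 -0.6;0.04 -0.8 -0.05 0 0 -0.6;0.04 -0.8 -0.05 0 0 -0.6;0.04 -0.8 -0.05 0 0 -0.6;0.04 -0.8 -0.05 0 0 -0.6;0.04 -0.8 -0.05 0 0 -0.6;0.04 -0.8 -0.05 0 0 -0.6;0.04 -0.8 -0.05 0 0 -0.6;0.04 -0.8 -0.05 0 0 -0.6;0.04 -0.8 -0.05 0 0 -0.6;0 0 0 0 0 0;0 0 0 0 0 0;0 0 0 0 0 0",
)

```text
time_s: 1.65
tcp_pos: [0.454, 0.157, 0.2046]
ee_rot: [[-0.284, -0.959, 0.0], [-0.959, 0.284, 0.0], [-0.0, -0.0, -1.0]]
wrist_force: [0.3, 0.2, 0.2]
gripper_width: 1.003
gripper_force: 0.0
```

```bash
cat >> h.py <<'E'
def grab(n,name):
    from station import cams
    i=cams.camera_info(n); p,d=cams.capture(n)
    cv2.imwrite(f"pics/{name}.png",p); np.savez(f"pics/{name}.npz",p=p,d=d,K=i["mtx"],R=i["R"],t=i["t"])
def fishw(d,K,R,t):
    v,u=np.mgrid[:d.shape[0],:d.shape[1]]
    x=(u-K[0,2])/K[0,0]; y=(v-K[1,2])/K[1,1]; th=np.hypot(x,y)+1e-9
    s=np.tan(th)/th*d
    return (np.stack([x*s,y*s,d],-1)-t)@R
E
python3 -c "
from h import *; from station import r
grab('wrist','ws'); s=r.sense(); print(s['time_s'],s['tcp_pos'],s['ee_rot'][:,0])"
```

```text
1.7 [0.4539614  0.15712751 0.20456962] [-2.83717604e-01 -9.58907850e-01 -2.39636033e-04]
```

View pics/ws.png

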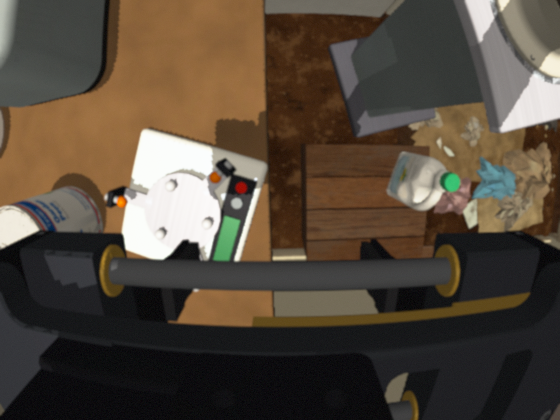

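The scale shows three balls at (171,184), (207,223) and (161,233), and noses at (215,177) and (120,202). The third nose is hidden by the gripper.

```bash
python3 - <<'E'
from h import *
p,d,K,R,t=load("ws"); W=fishw(d,K,R,t)
B=[]
for u,v in [(171,184),(207,223),(161,233)]:
    w=W[v-7:v+8,u-7:u+8].reshape(-1,3); s=w[w[:,2]>np.percentile(w[:,2],88)]; B.append(s.mean(0)); print("ball",s.mean(0).round(4),w[:,2].max().round(4),np.median(w[:,2]).round(4))
B=np.array(B); c=B.mean(0); print("c",c.round(4),[ (np.linalg.norm(b[:2]-c[:2]).round(4),np.degrees(np.arctan2(b[1]-c[1],b[0]-c[0])).round(1)) for b in B])
hsv=cv2.cvtColor(p,cv2.COLOR_BGR2HSV)
o=(hsv[...,1]>150)&(hsv[...,0]>5)&(hsv[...,0]<20)&(hsv[...,2]>150)&(W[...,2]>.05)&(W[...,2]<.08)
n,l,st,ce=cv2.connectedComponentsWithStats(o.astype(np.uint8))
for i in range(1,n):
    if st[i,4]>15: print("nose",ce[i].round(),W[l==i].mean(0).round(4),W[l==i].max(0).round(4))
m=(W[...,2]>.012)&(W[...,2]<.024)&(hsv[...,1]<60)&(hsv[...,2]>130); m[:120]=0;m[262:]=0;m[:,:110]=0;m[:,270:]=0
q=W[m]; print(cv2.minAreaRect((q[:,:2]*1000).astype(np.float32)),np.median(q[:,2]))
m=(W[...,2]>.028)&(W[...,2]<.05)&(hsv[...,1]<60); m[:160]=0;m[262:]=0;m[:,:140]=0;m[:,225:]=0
print("head",np.median(W[m],0))
E
```

```text
ball [0.5544 0.1082 0.0609] 0.3669 0.0379
ball [0.5166 0.1467 0.1081] 0.3669 0.0435
ball [0.5901 0.1547 0.0493] 0.0507 0.0373
c [0.5537 0.1365 0.0727] [(np.float64(0.0283), np.float64(-88.6)), (np.float64(0.0385), np.float64(164.7)), (np.float64(0.0407), np.float64(26.5))]
nose [214. 177.] [0.5066 0.1131 0.0644] [0.511  0.1172 0.0664]
nose [121. 202.] [0.6108 0.1071 0.0637] [0.6174 0.1129 0.0662]
((560.3968505859375, 140.32232666015625), (150.55186462402344, 150.8666229248047), 56.35845184326172) 0.01800904677929756
head [0.55700705 0.13686642 0.0364347 ]
```

>>> play_rows(
  commands="0.04 -0.8 -0.05 0 0 -0.6;0.04 -0.8 -0.05 0 0 -0.6;0.04 -0.8 -0.05 0 0 -0.6;0.04 -0.8 -0.05 0 0 -0.6;0.04 -0.8 -0.05 0 0 -0.6;0.04 -0.8 -0.05 0 0 -0.6;0.04 -0.8 -0.05 0 0 -0.6;0.04 -0.8 -0.05 0 0 -0.6;0.04 -0.8 -0.05 0 0 -0.6;0.04 -0.8 -0.05 0 0 -0.6;0.04 -0.8 -0.05 0 0 -0.6;0.04 -0.8 -0.05 0 0 -0.6;0.1 -0.8 0 0 0 -0.6;0.1 -0.8 0 0 0 -0.5;0 0 0 0 0 0;0 0 0 0 0 0;0 0 0 0 0 0",
)

```text
time_s: 3.4
tcp_pos: [0.4743, -0.1787, 0.1864]
ee_rot: [[-0.999, -0.039, -0.0], [-0.039, 0.999, 0.0], [0.0, 0.0, -1.0]]
wrist_force: [1.2, 1.5, -0.0]
gripper_width: 1.001
gripper_force: 0.0
```

```bash
python3 -c "
from h import *; from station import r
grab('wrist','wt'); s=r.sense(); print(s['time_s'],s['tcp_pos'],s['ee_rot'][:,0])"
```

```text
3.45 [ 0.47432721 -0.17868283  0.18656461] [-9.99249498e-01 -3.87355283e-02  9.45450043e-06]
```

View pics/wt.png

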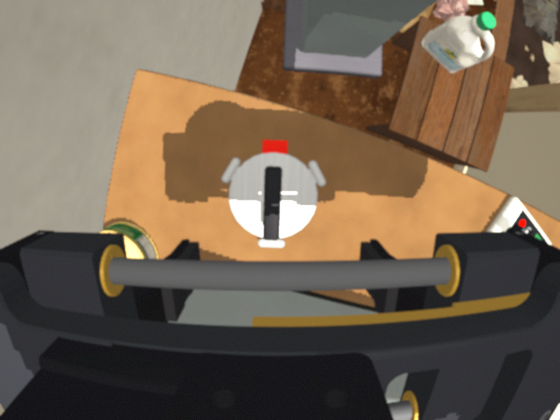

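The tray is in clear view: handle from (273,168) to (271,240), red tab at (274,146), and lugs at (231,170), (316,172) and (271,243).

```bash
python3 - <<'E'
from h import *
p,d,K,R,t=load("wt"); W=fishw(d,K,R,t)
hsv=cv2.cvtColor(p,cv2.COLOR_BGR2HSV)
m=(hsv[...,2]<70)&(W[...,2]>.045)&(W[...,2]<.065); m[:160]=0;m[246:]=0;m[:,:255]=0;m[:,290:]=0
q=W[m]; r=cv2.minAreaRect((q[:,:2]*1000).astype(np.float32)); c=np.linalg.svd(q[:,:2]-q[:,:2].mean(0))[2][0]
print("handle",len(q),r,q.mean(0),np.degrees(np.arctan2(*c[::-1])))
m=(hsv[...,1]<60)&(hsv[...,2]>130)&(W[...,2]>.008)&(W[...,2]<.02);m[:140]=0;m[250:]=0;m[:,:215]=0;m[:,335:]=0
w=W[m]; print("disc",cv2.minEnclosingCircle((w[:,:2]*1000).astype(np.float32)),w.mean(0))
m=(hsv[...,1]>150)&((hsv[...,0]<8)|(hsv[...,0]>172))&(p[...,2]>120);m[:135]=0;m[160:]=0;m[:,:255]=0;m[:,290:]=0
print("red",W[m].mean(0))
E
```

```text
handle 715 ((472.34771728515625, -186.97706604003906), (66.21548461914062, 13.98823070526123), 0.14411774277687073) [ 0.46188   -0.1874344  0.0559118] -3.157141163015551
disc ((474.03228759765625, -186.8448944091797), 57.14624786376953) [ 0.47134302 -0.18671891  0.0141522 ]
red [ 0.42118626 -0.18710412  0.0155357 ]
```

>>> play_rows(
  commands="-0.02 -0.14 -0.7 0 0 -0.11;0 -0.13 -0.8 0 0 -0.12;0 0 -0.8 0 0 0;0 0 -0.8 0 0 0;0 0 -0.8 0 0 0;0 0 -0.7 0 0 0;0 0 -0.4 0 0 0;0 0 -0.2 0 0 0;0 0 0 0 0 0;0 0 0 0 0 0;0 0 0 0 0 0",
  grip=50,
)

```text
time_s: 4.55
tcp_pos: [0.4744, -0.1877, 0.0316]
ee_rot: [[-1.0, -0.003, 0.002], [-0.003, 1.0, -0.0], [-0.002, -0.0, -1.0]]
wrist_force: [-0.2, 0.1, -0.5]
gripper_width: 0.575
gripper_force: 0.0
```

>>> play_rows(
  commands="0 0 0 0 0 0;0 0 0 0 0 0;0 0 0 0 0 0;0 0 0 0 0 0;0 0 0 0 0 0;0 0 0 0 0 0;0 0 0 0 0 0;0 0 0 0 0 0;0 0 0 0 0 0;0 0 0 0 0 0",
  grip=0,
)

```text
time_s: 5.55
tcp_pos: [0.4736, -0.1877, 0.0305]
ee_rot: [[-1.0, -0.002, -0.0], [-0.002, 1.0, 0.0], [0.0, 0.0, -1.0]]
wrist_force: [-0.1, 0.9, 0.4]
gripper_width: 0.176
gripper_force: 30.0
```

>>> play_rows(
  commands="0 0 0.3 0 0 0;0 0 0.7 0 0 0;0 0 0.9 0 0 0;0 0 0.9 0 0 0;0 0.3 0.8 0 0 0;0 0.6 0.4 0 0 -0.2;0.1 0.7 0.2 0 0 -0.3;0.2 0.7 0 0 0 -0.3;0.2 0.7 0 0 0 -0.3;0.2 0.7 0 0 0 -0.3;0.2 0.7 0 0 0 -0.3;0.2 0.7 0 0 0 -0.3;0.2 0.7 0 0 0 -0.3;0.2 0.7 0 0 0 -0.3;0.2 0.7 0 0 0 -0.3;0.2 0.7 0 0 0 -0.3;0.2 0.7 0 0 0 -0.3;0.2 0.7 0 0 0 -0.3;0.3 0.7 0 0 0 -0.3;0.3 0.7 0 0 0 -0.2",
)

```text
time_s: 7.55
tcp_pos: [0.5602, 0.134, 0.1566]
ee_rot: [[-0.8, 0.601, -0.001], [0.601, 0.8, -0.0], [0.001, -0.001, -1.0]]
wrist_force: [0.1, 0.3, -3.4]
gripper_width: 0.177
gripper_force: 30.0
```

>>> play_rows(
  commands="0.2 0.5 0 0 0 -0.1;0.1 0.3 0 0 0 0;0 0.1 0 0 0 0;0 0 0 0 0 0;0 0 0 0 0 0;0 0 0 0 0 0;0 0 0 0 0 0",
)

```text
time_s: 8.25
tcp_pos: [0.5695, 0.1598, 0.1567]
ee_rot: [[-0.791, 0.612, 0.0], [0.612, 0.791, 0.0], [-0.0, 0.0, -1.0]]
wrist_force: [-0.4, 0.2, -2.5]
gripper_width: 0.182
gripper_force: 30.0
```

```bash
python3 -c "
from h import *; from station import r
grab('wrist','wh'); grab('top','th'); s=r.sense(); print(s['time_s'],s['tcp_pos'],s['ee_rot'],s['wrist_force'],s['moment'])
a,b=[cv2.imread(f'pics/{n}.png') for n in ('wh','th')]
cv2.imwrite('pics/v2.png',np.hstack([a[100:280,150:400],cv2.resize(b[165:255,190:290],None,fx=2,fy=2,interpolation=2)]).repeat(1,0))"
```

```text
8.35 [0.56956624 0.15995349 0.15668938] [[-7.91157228e-01  6.11612815e-01  6.94585447e-05]
 [ 6.11612818e-01  7.91157229e-01  2.02207630e-05]
 [-4.25853519e-05  5.84795390e-05 -9.99999997e-01]] [ 0.37149749  0.0313333  -2.20664173] [-0.04323032 -0.13406583 -0.03982062]
```

View pics/v2.png

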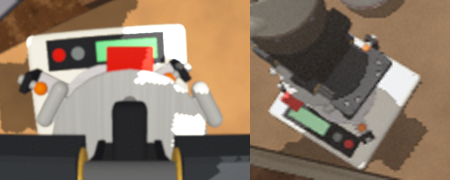

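The wrist crop on the left shows the tray in hand, with the red tab on the display side and two noses visible. I overshot in y, so I'll work out the relative offset.

```bash
cat > rel.py <<'E'
from h import *
import sys
from scipy.optimize import least_squares
p,d,K,R,t=load(sys.argv[1]); W=fishw(d,K,R,t)
from station import r
s=r.sense(); T=s['ee_rot']; o=s['tcp_pos']; L=(W-o)@T
hsv=cv2.cvtColor(p,cv2.COLOR_BGR2HSV)
sel=(abs(L[...,2]-.016)<.004)&(hsv[...,1]<70)&(hsv[...,2]>60)&(L[...,0]<.1); sel[246:]=0;sel[:130]=0
print(sel.sum(),np.median(L[sel][:,2]))
q=L[sel][:,:2]
# tray model: disc + points; edge pts by angle bins about (0,0), in tray axes (tx=-toolx, ty=tooly*s)
a=np.degrees(np.arctan2(q[:,1],q[:,0])); rr=np.hypot(*q.T)
E=[]
for b in range(-90,91,3):
    k=(abs(a-b)<1.5)
    if k.sum()>8: E.append((b,np.percentile(rr[k],97)))
print([(b,round(x*1000,1)) for b,x in E])
m=(hsv[...,1]>150)&((hsv[...,0]<8)|(hsv[...,0]>172))&(p[...,2]>100)&(abs(L[...,2]-.016)<.012)
print("red tool",L[m].mean(0).round(4),L[m].min(0).round(4),L[m].max(0).round(4),m.sum())
n=(hsv[...,1]>150)&(hsv[...,0]>5)&(hsv[...,0]<20)&(hsv[...,2]>120)&(W[...,2]>.055)&(W[...,2]<.075)
k,l,st,ce=cv2.connectedComponentsWithStats(n.astype(np.uint8))
for i in range(1,k):
    if st[i,4]>12: print("nose",ce[i].round(),st[i,4],W[l==i].mean(0).round(4))
h=(hsv[...,2]<60)&(abs(L[...,2]+.026)<.004)&(abs(L[...,1])<.015)&(L[...,0]>.012);h[246:]=0
print("handle",h.sum(),L[h].min(0).round(4),L[h].max(0).round(4))
E
python3 rel.py wh
```

```text
8653 0.01650055760923214
[(-87, np.float64(26.4)), (-84, np.float64(26.3)), (-81, np.float64(47.1)), (-78, np.float64(53.1)), (-75, np.float64(55.7)), (-72, np.float64(56.8)), (-69, np.float64(56.8)), (-66, np.float64(56.3)), (-63, np.float64(56.2)), (-60, np.float64(56.1)), (-57, np.float64(56.0)), (-54, np.float64(55.8)), (-51, np.float64(56.6)), (-48, np.float64(56.2)), (-45, np.float64(53.2)), (-42, np.float64(46.3)), (-39, np.float64(46.1)), (-36, np.float64(46.0)), (-33, np.float64(45.9)), (-30, np.float64(46.2)), (-27, np.float64(46.0)), (-24, np.float64(45.8)), (-21, np.float64(45.7)), (-18, np.float64(45.7)), (-15, np.float64(44.7)), (-12, np.float64(44.4)), (-9, np.float64(44.3)), (-6, np.float64(44.3)), (-3, np.float64(44.4)), (0, np.float64(44.5)), (3, np.float64(44.0)), (6, np.float64(44.2)), (9, np.float64(44.5)), (12, np.float64(44.8)), (15, np.float64(44.9)), (18, np.float64(45.1)), (21, np.float64(45.0)), (24, np.float64(45.1)), (27, np.float64(44.9)), (30, np.float64(44.6)), (33, np.float64(44.7)), (36, np.float64(44.6)), (39, np.float64(44.9)), (42, np.float64(44.8)), (45, np.float64(53.7)), (48, np.float64(55.1)), (51, np.float64(54.7)), (54, np.float64(54.5)), (57, np.float64(54.1)), (60, np.float64(53.9)), (63, np.float64(54.4)), (66, np.float64(54.2)), (69, np.float64(54.4)), (72, np.float64(55.0)), (75, np.float64(52.6)), (78, np.float64(44.9)), (81, np.float64(44.8)), (84, np.float64(24.1)), (87, np.float64(24.1))]
red tool [ 0.0511 -0.0011  0.0169] [ 0.0444 -0.0139  0.0148] [0.0573 0.0122 0.0188] 1038
nose [320. 175.] 31 [0.5635 0.2042 0.0634]
nose [190. 188.] 121 [0.5069 0.1152 0.0637]
nose [417. 381.] 26 [0.8171 0.1635 0.0638]
handle 1361 [ 0.0146 -0.0089 -0.0274] [ 0.0339  0.0065 -0.0221]
```

>>> play_rows(
  commands="-0.1 -0.2 -0.1 0 0 0.15;-0.1 -0.3 -0.3 0 0 0.2;-0.09 -0.15 -0.4 0 0 0.12;0 0 -0.4 0 0 0;0 0 -0.3 0 0 0;0 0 -0.22 0 0 0;0 0 0 0 0 0;0 0 0 0 0 0;0 0 0 0 0 0",
)

```text
time_s: 9.25
tcp_pos: [0.5614, 0.1412, 0.1055]
ee_rot: [[-0.833, 0.554, 0.001], [0.554, 0.833, 0.0], [-0.001, 0.001, -1.0]]
wrist_force: [0.0, 0.3, -2.4]
gripper_width: 0.177
gripper_force: 30.0
```

```bash
python3 -c "
from h import *; from station import r
s=r.sense(); print(s['time_s'],s['tcp_pos'],s['ee_rot'][:,0],s['wrist_force'])
grab('wrist','wl'); grab('side','sl')
a,b=[cv2.imread(f'pics/{n}.png') for n in ('wl','sl')]
cv2.imwrite('pics/v3.png',cv2.resize(a[90:260,150:410],None,fx=3,fy=3,interpolation=2))"; python3 rel.py wl
```

```text
9.25 [0.56143437 0.14116303 0.10551042] [-8.32694655e-01  5.53731943e-01 -7.39240860e-04] [ 0.03426293  0.2565648  -2.36008851]
8692 0.016550260272384966
[(-87, np.float64(25.9)), (-84, np.float64(26.2)), (-81, np.float64(46.9)), (-78, np.float64(52.2)), (-75, np.float64(55.7)), (-72, np.float64(56.4)), (-69, np.float64(56.7)), (-66, np.float64(56.0)), (-63, np.float64(56.0)), (-60, np.float64(55.9)), (-57, np.float64(55.4)), (-54, np.float64(55.7)), (-51, np.float64(55.9)), (-48, np.float64(56.1)), (-45, np.float64(53.5)), (-42, np.float64(46.2)), (-39, np.float64(46.0)), (-36, np.float64(45.8)), (-33, np.float64(45.7)), (-30, np.float64(46.1)), (-27, np.float64(46.0)), (-24, np.float64(45.6)), (-21, np.float64(45.6)), (-18, np.float64(45.4)), (-15, np.float64(44.6)), (-12, np.float64(44.4)), (-9, np.float64(44.5)), (-6, np.float64(44.2)), (-3, np.float64(44.6)), (0, np.float64(44.5)), (3, np.float64(44.6)), (6, np.float64(44.2)), (9, np.float64(44.0)), (12, np.float64(44.6)), (15, np.float64(45.5)), (18, np.float64(45.2)), (21, np.float64(45.3)), (24, np.float64(45.1)), (27, np.float64(45.4)), (30, np.float64(44.8)), (33, np.float64(45.0)), (36, np.float64(44.8)), (39, np.float64(45.1)), (42, np.float64(45.0)), (45, np.float64(53.8)), (48, np.float64(55.2)), (51, np.float64(55.1)), (54, np.float64(54.7)), (57, np.float64(54.7)), (60, np.float64(54.8)), (63, np.float64(54.9)), (66, np.float64(54.8)), (69, np.float64(55.4)), (72, np.float64(112.1)), (75, np.float64(54.1)), (78, np.float64(210.1)), (81, np.float64(45.1)), (84, np.float64(24.4)), (87, np.float64(24.4))]
red tool [ 0.0512 -0.0012  0.017 ] [ 0.0444 -0.0138  0.0149] [0.0578 0.0124 0.0191] 1069
nose [198. 186.] 103 [0.505  0.1142 0.064 ]
nose [362. 187.] 109 [0.5643 0.2027 0.0641]
nose [436. 418.] 17 [0.8169 0.1628 0.0659]
handle 1365 [ 0.0149 -0.0086 -0.0271] [ 0.0342  0.0073 -0.022 ]
```

View pics/v3.png

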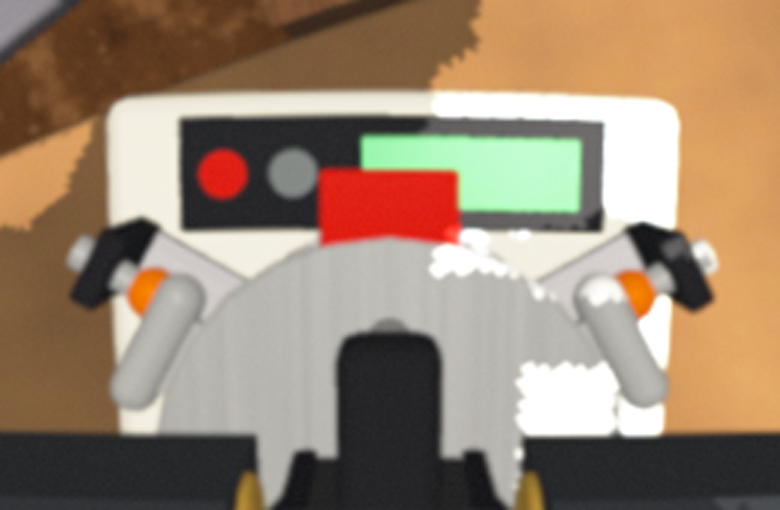

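The view is symmetric: noses at crop (152,292) and (632,295), handle centre at column 389, so the yaw is good. I'll shift about 1.2 mm towards the display and start feeling downwards.

>>> play_rows(
  commands="-0.03 0.02 -0.2 0 0 0;0 0 -0.2 0 0 0;0 0 -0.1 0 0 0;0 0 -0.05 0 0 0;0 0 0 0 0 0;0 0 0 0 0 0",
)

```text
time_s: 9.95
tcp_pos: [0.5602, 0.1415, 0.0885]
ee_rot: [[-0.833, 0.554, 0.0], [0.554, 0.833, 0.0], [-0.0, 0.0, -1.0]]
wrist_force: [-0.1, -1.0, -2.8]
gripper_width: 0.182
gripper_force: 30.0
```

>>> play_rows(
  commands="0 0 -0.04 0 0 0;0 0 -0.04 0 0 0;0 0 -0.04 0 0 0;0 0 0 0 0 0;0 0 0 0 0 0",
)

```text
time_s: 10.45
tcp_pos: [0.5607, 0.1417, 0.0852]
ee_rot: [[-0.833, 0.554, 0.001], [0.554, 0.833, 0.001], [-0.001, 0.001, -1.0]]
wrist_force: [2.6, 0.2, -1.8]
gripper_width: 0.18
gripper_force: 30.0
```

>>> play_rows(
  commands="0 0 -0.04 0 0 0;0 0 -0.04 0 0 0;0 0 0 0 0 0;0 0 0 0 0 0",
)

```text
time_s: 10.85
tcp_pos: [0.5611, 0.1418, 0.0836]
ee_rot: [[-0.833, 0.554, 0.003], [0.554, 0.833, 0.001], [-0.002, 0.002, -1.0]]
wrist_force: [1.8, 1.4, 5.6]
gripper_width: 0.178
gripper_force: 30.0
```

>>> play_rows(
  commands="0.01 0.014 -0.02 0 0 0;0 0 0 0 0 0;0 0 0 0 0 0",
)

```text
time_s: 11.15
tcp_pos: [0.5612, 0.142, 0.0831]
ee_rot: [[-0.833, 0.554, 0.002], [0.554, 0.833, 0.0], [-0.002, 0.002, -1.0]]
wrist_force: [-0.1, -0.4, 6.8]
gripper_width: 0.181
gripper_force: 30.0
```

>>> play_rows(
  commands="0 0 -0.03 0 0 0;0 0 0 0 0 0;0 0 0 0 0 0",
)

```text
time_s: 11.45
tcp_pos: [0.5609, 0.142, 0.0817]
ee_rot: [[-0.833, 0.554, 0.002], [0.554, 0.833, 0.0], [-0.001, 0.001, -1.0]]
wrist_force: [1.2, 0.9, 4.7]
gripper_width: 0.181
gripper_force: 30.0
```

```bash
python3 -c "
from station import r
s=r.sense(); print(s['tcp_pos'],s['wrist_force'],s['moment'])"
```

```text
[0.56091559 0.1419574  0.08167158] [1.17706419 0.87150363 4.73916021] [ 0.05013408 -0.54349407 -0.03321284]
```

>>> play_rows(
  commands="0 0 -0.03 0 0 0;0 0 0 0 0 0;0 0 0 0 0 0",
)

```text
time_s: 11.75
tcp_pos: [0.5602, 0.1418, 0.0797]
ee_rot: [[-0.832, 0.554, -0.0], [0.554, 0.832, -0.0], [0.0, -0.0, -1.0]]
wrist_force: [1.4, 0.1, 2.1]
gripper_width: 0.182
gripper_force: 30.0
```

>>> play_rows(
  commands="0 0 -0.03 0 0 0;0 0 0 0 0 0;0 0 0 0 0 0",
)

```text
time_s: 12.05
tcp_pos: [0.5598, 0.1417, 0.0782]
ee_rot: [[-0.832, 0.554, -0.001], [0.554, 0.832, -0.0], [0.001, -0.001, -1.0]]
wrist_force: [2.3, 0.5, -2.6]
gripper_width: 0.18
gripper_force: 30.0
```

>>> play_rows(
  commands="0 0 -0.03 0 0 0;0 0 0 0 0 0;0 0 0 0 0 0",
)

```text
time_s: 12.35
tcp_pos: [0.5597, 0.1416, 0.0775]
ee_rot: [[-0.832, 0.554, -0.002], [0.554, 0.832, -0.0], [0.001, -0.001, -1.0]]
wrist_force: [2.0, 0.5, -4.8]
gripper_width: 0.177
gripper_force: 30.0
```

>>> play_rows(
  commands="0 0 -0.03 0 0 0;0 0 -0.02 0 0 0;0 0 0 0 0 0",
)

```text
time_s: 12.65
tcp_pos: [0.5599, 0.1417, 0.0764]
ee_rot: [[-0.832, 0.554, -0.001], [0.554, 0.832, -0.0], [0.001, -0.001, -1.0]]
wrist_force: [1.4, -0.2, -3.7]
gripper_width: 0.182
gripper_force: 30.0
```

>>> play_rows(
  commands="0 0 -0.03 0 0 0;0 0 0 0 0 0;0 0 0 0 0 0",
)

```text
time_s: 12.95
tcp_pos: [0.5599, 0.1417, 0.0752]
ee_rot: [[-0.832, 0.554, -0.001], [0.554, 0.832, -0.0], [0.001, -0.001, -1.0]]
wrist_force: [1.5, 0.6, -6.1]
gripper_width: 0.177
gripper_force: 30.0
```

>>> play_rows(
  commands="0 0 -0.02 0 0 0;0 0 0 0 0 0;0 0 0 0 0 0",
)

```text
time_s: 13.25
tcp_pos: [0.56, 0.1417, 0.0748]
ee_rot: [[-0.832, 0.554, -0.001], [0.554, 0.832, -0.0], [0.001, -0.001, -1.0]]
wrist_force: [1.5, 0.3, -6.4]
gripper_width: 0.181
gripper_force: 30.0
```

>>> play_rows(
  commands="0 0 -0.03 0 0 0;0 0 0 0 0 0;0 0 0 0 0 0",
)

```text
time_s: 13.55
tcp_pos: [0.5602, 0.1418, 0.074]
ee_rot: [[-0.832, 0.554, -0.0], [0.554, 0.832, -0.0], [0.0, -0.0, -1.0]]
wrist_force: [1.6, 0.5, -9.2]
gripper_width: 0.181
gripper_force: 30.0
```

>>> play_rows(
  commands="0 0 -0.02 0 0 0;0 0 0 0 0 0;0 0 0 0 0 0",
)

```text
time_s: 13.85
tcp_pos: [0.5604, 0.1419, 0.0738]
ee_rot: [[-0.833, 0.554, 0.0], [0.554, 0.833, 0.0], [-0.0, 0.0, -1.0]]
wrist_force: [2.1, -0.1, -6.3]
gripper_width: 0.18
gripper_force: 30.0
```

Close to the stop now; I'll push down gently until it reads about +5 N.

>>> play_rows(
  commands="0 0 -0.02 0 0 0;0 0 0 0 0 0;0 0 0 0 0 0",
)

```text
time_s: 14.15
tcp_pos: [0.5607, 0.142, 0.0734]
ee_rot: [[-0.833, 0.554, 0.001], [0.554, 0.833, 0.0], [-0.001, 0.001, -1.0]]
wrist_force: [2.3, 0.9, -5.4]
gripper_width: 0.182
gripper_force: 30.0
```

>>> play_rows(
  commands="0 0 -0.02 0 0 0;0 0 0 0 0 0;0 0 0 0 0 0",
)

```text
time_s: 14.45
tcp_pos: [0.5609, 0.142, 0.0731]
ee_rot: [[-0.833, 0.554, 0.001], [0.554, 0.833, 0.0], [-0.001, 0.001, -1.0]]
wrist_force: [1.4, -0.5, -0.6]
gripper_width: 0.179
gripper_force: 30.0
```

>>> play_rows(
  commands="0 0 -0.02 0 0 0;0 0 0 0 0 0;0 0 0 0 0 0",
)

```text
time_s: 14.75
tcp_pos: [0.5611, 0.142, 0.073]
ee_rot: [[-0.833, 0.554, 0.002], [0.554, 0.833, 0.0], [-0.001, 0.001, -1.0]]
wrist_force: [0.4, -0.6, 4.5]
gripper_width: 0.18
gripper_force: 30.0
```

>>> play_rows(
  commands="0 0 -0.01 0 0 0;0 0 0 0 0 0;0 0 0 0 0 0",
)

```text
time_s: 15.05
tcp_pos: [0.5611, 0.1421, 0.0729]
ee_rot: [[-0.833, 0.554, 0.002], [0.554, 0.833, 0.0], [-0.001, 0.002, -1.0]]
wrist_force: [0.3, -0.1, 5.6]
gripper_width: 0.181
gripper_force: 30.0
```

>>> play_rows(
  commands="0 0 0 0 0 0;0 0 0 0 0 0;0 0 0 0 0 0;0 0 0 0 0 0",
  grip=45,
)

```text
time_s: 15.45
tcp_pos: [0.5598, 0.1417, 0.0711]
ee_rot: [[-0.832, 0.554, -0.001], [0.554, 0.832, -0.001], [0.001, -0.001, -1.0]]
wrist_force: [0.6, -0.4, 0.1]
gripper_width: 0.454
gripper_force: 0.0
```

>>> play_rows(
  commands="0 0 0.2 0 0 0;0 0 0.5 0 0 0;0 0 0.8 0 0 0;0 0 0.8 0 0 0;0 0 0.8 0 0 0;0 0 0.8 0 0 0;-0.6 0.4 0.4 0 0 0;-0.8 0.4 0 0 0 0;-0.8 0.4 0 0 0 0;-0.8 0.4 0 0 0 0;0 0 0 0 0 0;0 0 0 0 0 0",
)

```text
time_s: 16.65
tcp_pos: [0.4703, 0.1901, 0.2014]
ee_rot: [[-0.833, 0.553, 0.001], [0.553, 0.833, 0.001], [-0.001, 0.001, -1.0]]
wrist_force: [0.1, 0.6, -1.2]
gripper_width: 0.521
gripper_force: 0.0
```

```bash
python3 - <<'E'
from h import *; from station import r
s=r.sense(); print(s['time_s'],s['tcp_pos'],s['wrist_force'])
grab('wrist','wf'); grab('top','tf')
a=cv2.imread('pics/wf.png');b=cv2.imread('pics/tf.png')
cv2.imwrite('pics/v4.png',np.hstack([a,cv2.resize(b[165:255,185:295],(240,196),interpolation=2).copy() if 0 else cv2.copyMakeBorder(cv2.resize(b[165:255,185:295],(240,196),interpolation=2),0,224,0,0,0)]))
for n,f in (('wf',fishw),('tf',world)):
    p,d,K,R,t=load(n);W=f(d,K,R,t)
    hsv=cv2.cvtColor(p,cv2.COLOR_BGR2HSV)
    near=np.hypot(W[...,0]-.561,W[...,1]-.141)
    m=(near<.034)&(hsv[...,2]>90)&(hsv[...,1]<60)&(W[...,2]>.04)&(W[...,2]<.08)
    q=W[m]; A=np.c_[q[:,:2]-[.561,.141],np.ones(len(q))]; c=np.linalg.lstsq(A,q[:,2],rcond=None)[0]
    print(n,len(q),"disc plane slopes deg",np.degrees(c[:2]).round(2),"z",c[2].round(4))
    h=(near<.045)&(hsv[...,2]<70)&(W[...,2]>.085)&(W[...,2]<.11)
    if h.sum()>5: print("handle",h.sum(),W[h].mean(0).round(4),cv2.minAreaRect((W[h][:,:2]*1000).astype(np.float32)))
E
```

```text
16.65 [0.47030525 0.19012596 0.20135807] [ 0.11144158  0.56712315 -1.21385065]
wf 1029 disc plane slopes deg [0.08 0.28] z 0.0565
handle 293 [0.5484 0.1486 0.0983] ((548.220703125, 149.2305145263672), (12.330628395080566, 25.097089767456055), 56.720611572265625)
tf 344 disc plane slopes deg [0.54 0.08] z 0.0573
handle 24 [0.5541 0.1384 0.0954] ((556.53759765625, 136.8690643310547), (3.031278133392334, 63.663333892822266), 53.49638748168945)
```

View pics/v4.png

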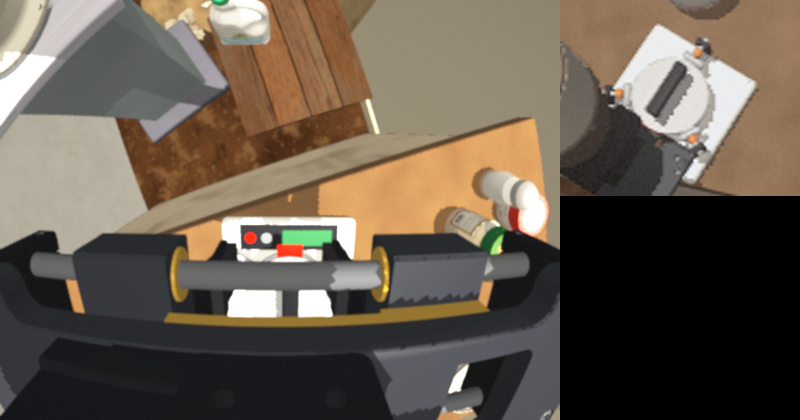

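The final picture shows the tray on the scale with its red tab at the display (wrist 290,252). The orange noses sit over the lugs, the disc is level to within about 0.5°, and its height matches the rigid stop I felt.

```bash
python3 -c "
from station import r
print(r.finish_job())"
```

```text
the job is handed in; nothing more can be done
None
```

The tray is mounted on the scale with its red tab towards the display, snapped under the catches and sitting level on the balls; it took about 17 s, pushes on the scale read about 10 N at most, and the job is handed in (no verdict was returned).

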